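# Hold a snap ring spread at the groove of a guide-roller axle

### The job

Pick up the circlip pliers from the piece of steel channel by both handles; the new snap ring is already hooked on their tips. Squeeze them right up to their stop screw so that the ring is spread, then slide the spread ring down over the bare axle stub (the other roller already has its ring and dust cap) until it lies flat and level with the groove, just on or above the washer. Finish there still squeezing and holding the pliers, the ring held spread round the groove and not pressed hard on the washer, so that the end play can be checked before it snaps in; leave the finished roller and the other things on the bench alone.

Things in the scene. Friction and masses are not known exactly. Their poses are not given: they have to be found in the camera images.
- pliers_grip (a point): Point midway between the pliers' two handles where they are best gripped: 45 mm behind the pivot, half-way up the 14 mm high handles. x points along the pliers from handles to tips, y across, z up. Here they measure 48 mm over both handles at rest (wider to the rear) and 35 to 32 mm, sides parallel, when squeezed. Closing here, the pliers creep 1 to 4 mm forward.
- pliers: Circlip pliers with dark sleeved handles and bright jaws, tips bent down, 0.2 kg, lying level across the channel. Origin on the pivot axis at the level of the underside, axes as pliers_grip. Tips and ring reach 125 mm ahead of it, handles 127 mm behind it. Centre of mass near the pivot.
- ring_center (a point): Centre of the flat steel snap ring (60 mm outside, 3 mm thick, gap towards the handles) when spread; its lugs are hooked on the pliers' tip pins and it stays on them, parallel to the pliers. Fixed in the pliers: 140 mm ahead of pliers_grip along x, 16 mm below it, on the mid-line. Inside the ring measures 49 mm at rest, 54 mm with the pliers squeezed to the stop.
- jaw_left (a joint): Turn of one plier half, rad: 0 at rest, 0.140 squeezed to the stop screw, up to 0.16 under a hard grip (the other half turns equally). Squeezing the handles opens the tips. A spring pushes back: about 4 N on each handle at rest, 14 N at the stop; grip with 30 N or more to hold the pliers level.
- groove (a point): Centre of the groove of the bare axle: a bright 50 mm stub standing up through a grey roller (92 mm) and a bronze washer (74 mm). z is up. The dark groove is 4 mm high and starts at the washer's top face, 45 mm above the bench; this point is at 47 mm, 0.5 mm over the middle of a ring that lies on the washer. The stub ends 16 mm above this point, its top 6 mm tapering to 40 mm across.
- bracket: Bracket of that bare axle: steel plate 110 mm square, bolted down; origin on the axle axis at bench level.
- finished_top (a point): Top of the domed steel dust cap (72 mm across), 75 mm above the bench, on a second, otherwise equal roller bracket whose ring is already fitted under the cap. Leave it alone.
- finished: That finished bracket with the domed cap, fixed; origin on the axle axis at bench level.
- channel: Loose piece of steel channel lying open side up, 1.8 kg: 120 mm wide (x), 140 mm long (y), 55 mm high, flanges 9 mm and web 7 mm thick; origin under its centre. The pliers lie across the two flange tops, underside 55 mm above the bench, and are gripped between the flanges, over the open trough.
- offcut: A loose piece of rectangular steel tube, 60 x 90 x 40 mm; leave it. Origin under its centre.
- tin: Open steel tin, 76 mm across, 62 mm high; leave it. Origin under its centre.
- hammer: Hammer with wooden handle, 260 mm long, lying on the bench; leave it.
There are look-alikes about, which are no part of the job. What is shaped like the bracket but green or orange is not meant.

How it is judged:
By the outcome, as a careful person would: the job done as asked, in the order asked, and still so for the second after the job is handed in, while the arm keeps its last pose, push and grip.
It also fails if it takes over 40 s, if anything falls off the work surface, if the arm or the gripper's body presses on something with over 40 N, if the wrist force passes 120 N, or if a joint passes its speed limit or range.

### The arm

A 6-joint arm with a two-finger parallel gripper is mounted at the origin on the work surface. World frame = base frame: x ahead of the robot, y to its left, z up, the work surface at z = 0. Lengths are in mm, angles in rad, forces in N, time in s.
With the tool pointing down it reaches from about 300 to 775 mm from the base axis. Payload 14.6 kg.
Tool frame: the origin (TCP) lies at the very end of the fingers, on their centre line; the grasp point (between the pads) lies 19 mm behind it; z points along the fingers, y is the line along which they close (so a half turn about z gives the same grasp; the last joint's range is limited). The gripper opens to 94 mm and grips with 3 to 60 N. Pads are 16 mm wide; open, the fingers measure 119 mm over their backs; the gripper's body (75 mm by 177 mm) begins 78 mm behind the grasp point.
Start: joints at [1.152, 0.3, 1.521, -0, 1.321, -0.067], TCP at [189.52, 516.305, 205.446] pointing down, gripper open.
Joint ranges: [-3.03, 3.03], [-0.79, 2.21], [0.23, 2.52], [-1.04, 4.18], [0, 3.07], [-2.55, 2.55]. Speed limits (rad/s): [2.22, 2.22, 2.57, 3.14, 3.14, 3.14].

### API

Orientations are given as [roll, pitch, yaw] about the fixed x, y, z axes, in that order (R = Rz(yaw) Ry(pitch) Rx(roll)).
In Python, from cell import manip, eyes, ticket gives the robot as it stands. The module is installed in compiled form; this text tells all that it offers.
- The arm moves only by the tool arm_command, never from a script. Its argument "plan" is a list of rows, each a list of 5 numbers: the opening, from -1 (shut) to 1 (fully open), then the shift along the tool's x, y, z in m, then the turn about the tool's z in rad. In form: [[jaw, dx, dy, dz, roll], ...]. A call has 1 to 20 rows; each row shifts and turns the commanded pose from where the row before left it, along the tool's axes as they then stand; what a row does not reach is not made up. A row lasts 1/8 s, in which the tool goes at most 62.5 mm and 10.7 degrees, less where a joint would pass 70% of its speed; a pose out of reach is approached as far as the arm can. A call is refused whole if a number of a shift passes 0.0625 or a number of a turn 0.188, either way. A call with a gripper value outside its range is refused whole. The fingers move at their own pace and stop on an object; "newtons" is the grip in N (left out, the last holds). Time passes only in rows, so rows that do not move let the fingers close. It gives the time, the measured TCP pose, the force, the opening and the grip force at its end, in the units of the state.
- manip.read_state(): the state, without advancing time (a new reading comes with each control period).
- eyes.camera(name): name is "scene" or "top"; returns a dict with "img" (384x512x3 uint8, blue, green, red), "z_map" (384x512 float32, mm along the optical axis (not along the pixel's ray), 0 where there is no reading), "fx", "fy", "cx", "cy" (pixels), "eye" and "orientation" of the camera in the world. Camera axes: x right, y down, z forward; pixel columns grow to the right and rows downward; lengths in mm; the calibration is good to about 2 mm. A picture is of the moment at which its call begins.
- ticket.sign_off(): hands the job in; it is judged then, once.
The state is a dict: "clock": time; "joints": joint angles; "qd": joint speeds; "effort": joint torques, N m; "eef_pos": TCP position; "eef_rot": TCP orientation; "wrist_force": force on the tool from outside, world axes, zero at the start; "moment": the same for the moment, N m; "finger_gap": finger opening in mm; "finger_force": force on a finger pad.
Only numpy, scipy, OpenCV 4.12 (cv2) and the standard library are available. Lean on these libraries where they do the work, as an engineer would, in place of code of your own. Each camera call takes 0.05 s, during which the arm holds its last target. There are 200 camera calls.

## Working session

There is one attempt and no reset: what is moved stays moved. The work goes in short steps, Python scripts to look and compute and a tool call to move; the robot and the scene stay as the last step left them, time stands still between calls to the robot, and variables do not carry over. Pictures are saved under pics/ and viewed, at most 10 in all, crops included, and the job is handed in when it is done.

Besides the shell and the picture viewer there is one more tool, called after "Emit:" in YAML: its name, and indented under it one key for each argument. arm_command: Moves the arm, as the interface text tells. Its arguments: {"type":"object","properties":{"plan":{"type":"array"},"newtons":{"type":"number"}},"required":["plan"]}

```bash
mkdir -p pics; cat > h.py <<'E'
import numpy as np, cv2
from cell import manip, eyes, ticket
def snap(n,f=None):
    c=eyes.camera(n)
    if f: cv2.imwrite('pics/'+f,c['img'])
    return c
def rot(c):
    o=np.array(c['orientation'],float)
    if o.shape==(3,3): return o
    from scipy.spatial.transform import Rotation as R
    return R.from_euler('xyz',o).as_matrix() if o.size==3 else R.from_quat(o).as_matrix()
def ray(c,u,v,z):
    d=rot(c)@np.array([(u-c['cx'])/c['fx'],(v-c['cy'])/c['fy'],1]); e=np.array(c['eye'])
    return e+d*(z-e[2])/d[2]
def pts(c):
    v,u=np.mgrid[:384,:512]; z=c['z_map']
    p=np.stack([(u-c['cx'])/c['fx']*z,(v-c['cy'])/c['fy']*z,z],-1)@rot(c).T+np.array(c['eye'])
    p[z==0]=np.nan
    return p
E
python3 - <<'E'
from h import *
for n in('top','scene'):
    c=snap(n,n+'1.png'); print(n,c['eye'],c['orientation'],c['fx'],c['cx'],c['cy'])
    np.savez(n+'1.npz',**{k:np.array(v) for k,v in c.items()})
    p=pts(c); print(np.nanmedian(p[...,2]))
print(manip.read_state())
E
```

```text
top [ 350.52473734  -36.95747548 1271.79965798] [-2.91645320e+00 -5.85244352e-04 -1.54066014e+00] 368.83012262402946 251.5614020359067 187.72023011852016
-1.5417072000547023
scene [1610.90918211   12.05254574  933.95532485] [-2.29960341 -0.01212068  1.63701588] 376.91611460256416 254.48543048785535 190.8079393769083
0.30288558902998375
{'clock': 0.1, 'joints': array([ 1.15243591e+00,  3.00445972e-01,  1.52149846e+00, -2.06546004e-05,
        1.32066248e+00, -6.66157912e-02]), 'qd': array([-0.00054514, -0.00156857, -0.00171328, -0.0015401 , -0.00045464,
       -0.00013734]), 'effort': array([ 1.11039622e-03, -5.32645833e+01, -3.53288198e+01,  7.09676463e-02,
        2.34395906e-02, -7.46729347e-05]), 'eef_pos': array([189.42201624, 516.11944016, 204.93505211]), 'eef_rot': array([-3.14057931e+00, -4.75533335e-05,  2.78985313e+00]), 'wrist_force': array([-0.07172131, -0.07761396, -0.1357519 ]), 'moment': array([ 0.02594953, -0.01523016, -0.03867246]), 'finger_force': 0.0, 'finger_gap': 93.99818090047478}
```

View pics/top1.png

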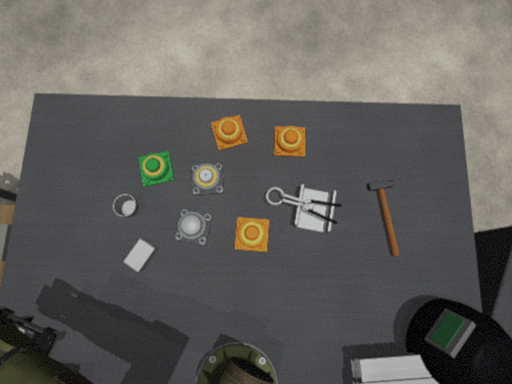

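View pics/scene1.png

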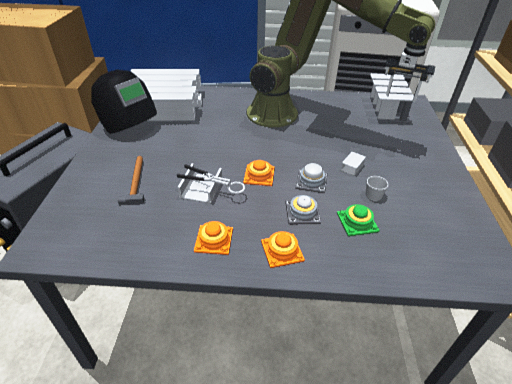

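The top view shows the bare grey bracket at about (206,177), the capped one at (192,226), the ring at (275,196) and the channel at (316,208) with the pliers' handles pointing right. Next I'll enlarge that area.

```bash
python3 - <<'E'
from h import *
c=dict(np.load('top1.npz')); im=c['img'][155:245,180:350]
cv2.imwrite('pics/crop1.png',cv2.resize(im,(794,420),interpolation=cv2.INTER_CUBIC))
p=pts(c)
# bare axle: points near z top of stub 63
def report(name,u0,u1,v0,v1,za,zb):
    q=p[v0:v1,u0:u1].reshape(-1,3); q=q[(q[:,2]>za)&(q[:,2]<zb)]
    print(name,len(q),q.mean(0).round(1) if len(q) else '',q.min(0).round(1),q.max(0).round(1), ((q.min(0)+q.max(0))/2).round(1))
report('stub',190,222,160,196,54,70)
report('washer+',190,222,160,196,36,50)
report('cap',175,210,208,245,60,80)
report('ring',262,288,184,208,35,80)
report('pliers',255,350,180,230,60,80)
report('channel',290,345,180,240,48,58)
print(p[177,196:218].round(0)); print(ray(c,206,177,63),ray(c,275,196,55),ray(c,307,203,69))
E
```

```text
stub 160 [667.9 128.6  61.6] [646.  106.2  54.6] [693.3 151.5  68. ] [669.6 128.9  61.3]
washer+ 372 [666.8 127.9  42.8] [623.1  84.   36. ] [713.9 174.6  49.1] [668.5 129.3  42.6]
cap 333 [497.1 166.4  69.8] [462.9 133.2  60.6] [532.4 202.   79.4] [497.6 167.6  70. ]
ring 112 [ 603.3 -117.    51.2] [ 576.9 -149.1   42.3] [636.3 -78.9  70.8] [ 606.6 -114.    56.6]
pliers 370 [ 569.9 -225.4   66.6] [ 488.7 -327.8   60.1] [608.6 -44.5  77.4] [ 548.7 -186.2   68.7]
channel 207 [ 569.2 -242.6   54. ] [ 491.1 -316.3   48.8] [ 647.5 -159.3   58. ] [ 569.3 -237.8   53.4]
[[664. 163.  44.]
 [665. 160.  41.]
 [664. 156.  42.]
 [660. 150.  58.]
 [659. 146.  63.]
 [659. 142.  65.]
 [659. 139.  66.]
 [659. 136.  64.]
 [659. 133.  64.]
 [661. 130.  60.]
 [659. 125.  68.]
 [659. 122.  66.]
 [660. 119.  62.]
 [659. 115.  66.]
 [661. 113.  61.]
 [660. 109.  64.]
 [662. 107.  56.]
 [665. 104.  44.]
 [667. 102.  39.]
 [664.  97.  49.]
 [666.  94.  41.]
 [666.  91.  43.]]
[659.80053261 125.93155876  63.        ] [ 602.89307171 -109.02309924   55.        ] [ 579.51890007 -214.58814191   69.        ]
```

View pics/crop1.png

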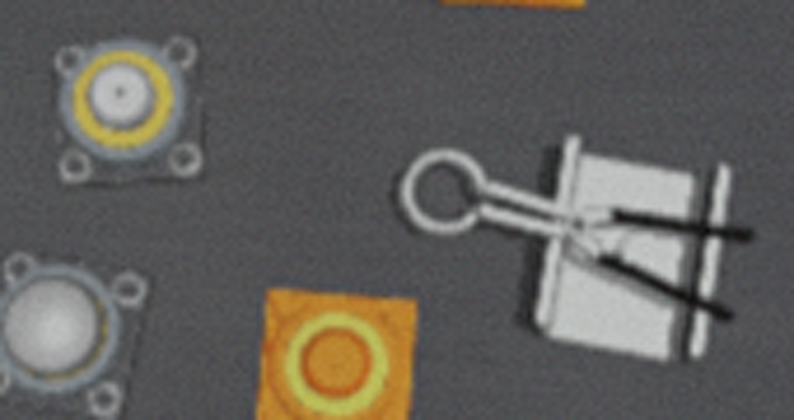

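The crop shows the stub top at crop (120,95), the ring at (443,192), and two dark handles running from (608,215) and (605,258) to (750,235) and (730,315). I'll measure these now.

```bash
cat >> h.py <<'E'
def P(c,uv,z): return np.array([ray(c,u,v,z) for u,v in uv])
def fitlines(c,roi,zt,thr=60):
    u0,u1,v0,v1=roi; g=c['img'][v0:v1,u0:u1].max(2)
E
python3 - <<'E'
from h import *
c=dict(np.load('top1.npz')); im=c['img'].astype(int); mx=im.max(2)
m=(mx<40).astype(np.uint8); m[:, :306]=0; m[:,345:]=0; m[:198]=0; m[226:]=0
n,l,s,ct=cv2.connectedComponentsWithStats(m); 
L=[]
for i in range(1,n):
    if s[i,4]>15:
        v,u=np.nonzero(l==i); w=P(c,np.c_[u,v],69)[:,:2]
        a=cv2.fitLine(w.astype(np.float32),cv2.DIST_HUBER,0,.01,.01).ravel(); print(s[i],a, w[:,1].min(),w[:,1].max()); L.append(a)
def ell(u0,u1,v0,v1,mask,z,name):
    k=np.zeros_like(m); k[v0:v1,u0:u1]=mask[v0:v1,u0:u1]
    cs,_=cv2.findContours(k,cv2.RETR_EXTERNAL,cv2.CHAIN_APPROX_NONE); q=max(cs,key=cv2.contourArea)[:,0,:]
    w=P(c,q,z)[:,:2].astype(np.float32); print(name,cv2.fitEllipse(w), cv2.minEnclosingCircle(w))
yel=((im[...,2]-im[...,0])>45).astype(np.uint8)
ell(188,224,158,198,yel,45,'washer')
br=(mx>135).astype(np.uint8)
ell(262,282,184,210,br,47.5,'ring')
# bright ring inner hole
k=(mx[184:210,262:292]>115).astype(np.uint8)
cs,h=cv2.findContours(k,cv2.RETR_CCOMP,cv2.CHAIN_APPROX_NONE)
for q,hh in zip(cs,h[0]):
    if hh[3]>=0 and len(q)>8: print('hole',cv2.fitEllipse(P(c,q[:,0]+[262,184],47.5)[:,:2].astype(np.float32)))
for b in L: pass
if len(L)==2:
    d=[a[:2]*np.sign(a[1]) for a in L]; d=d[0]+d[1]; d/=np.linalg.norm(d)
    x=np.linalg.solve(np.c_[L[0][:2],-L[1][:2]],L[1][2:]-L[0][2:]); print('dir',d,np.arctan2(d[1],d[0]),'cross',L[0][2:]+x[0]*L[0][:2])
E
```

```text
[319 215  18   9  28] [ 3.8746870e-01  9.2188287e-01  5.2873810e+02 -2.8290369e+02] -309.349098512979 -253.9189206802183
washer ((668.68505859375, 129.1842041015625), (70.12821197509766, 70.6212158203125), 101.17733764648438) ((668.6188354492188, 129.57359313964844), 36.551414489746094)
ring ((606.1180419921875, -108.18206024169922), (54.63747787475586, 56.13994598388672), 105.24281311035156) ((606.1995239257812, -108.55686950683594), 30.61483383178711)
```

```bash
python3 - <<'E'
from h import *
c=dict(np.load('top1.npz')); im=c['img'].astype(int); mx=im.max(2)
for t in (45,50,55):
    m=(mx<t).astype(np.uint8)
    L=[]
    for (ua,va,ub,vb) in ((312,201,340,206),(311,211,334,222)):
        k=np.zeros_like(m); cv2.line(k,(ua,va),(ub,vb),1,7); v,u=np.nonzero(m&k)
        w=P(c,np.c_[u,v],69)[:,:2]
        a=cv2.fitLine(w.astype(np.float32),cv2.DIST_HUBER,0,.01,.01).ravel(); L.append(a); print(t,len(u),a,w[:,1].min(),w[:,1].max())
    d=[a[:2]*np.sign(a[1]) for a in L]; d=d[0]+d[1]; d/=np.linalg.norm(d)
    x=np.linalg.solve(np.c_[L[0][:2],-L[1][:2]],L[1][2:]-L[0][2:]); X=L[0][2:]+x[0]*L[0][:2]
    r=np.array([606.1,-108.4])
    e=[ (r-140*d)@d ]
    # midpoint of handles on cross-section 140 behind ring
    o=r-140*d; nn=np.array([-d[1],d[0]])
    y=[]
    for a in L:
        s=((o-a[2:])@d)/(a[:2]@d); y.append((a[2:]+s*a[:2]-o)@nn)
    mid=o+nn*np.mean(y); print('dir',np.degrees(np.arctan2(d[1],d[0])),'X',X,'offs',y,'mid',mid,'dir ring-mid',np.degrees(np.arctan2(*(r-mid)[::-1])))
E
```

```text
45 46 [ 1.1915542e-01  9.9287564e-01  5.8049554e+02 -2.8217932e+02] -323.85041702416095 -231.19762607362202
45 46 [ 3.9441979e-01  9.1893035e-01  5.3601831e+02 -2.6640991e+02] -309.349098512979 -221.0906113327458
dir 74.96342 X [ 600.38525 -116.44594] offs [np.float64(-15.393469576141824), np.float64(22.256770175052704)] mid [ 566.4648603  -242.71615908] dir ring-mid 73.55928173402287
50 52 [ 1.15750104e-01  9.93278384e-01  5.80479797e+02 -2.81537109e+02] -323.85041702416095 -231.19762607362202
50 54 [ 3.9462671e-01  9.1884154e-01  5.3561169e+02 -2.6681851e+02] -309.349098512979 -221.0906113327458
dir 75.05521 X [ 599.5413  -117.96602] offs [np.float64(-14.953992722132698), np.float64(22.693780436733316)] mid [ 566.2566551  -242.66646526] dir ring-mid 73.47183393113889
55 58 [ 1.2276638e-01  9.9243557e-01  5.8041327e+02 -2.8061292e+02] -323.85041702416095 -231.19762607362202
55 62 [ 3.9480194e-01  9.1876626e-01  5.3607263e+02 -2.6576813e+02] -309.349098512979 -221.0906113327458
dir 74.84729 X [ 600.9165 -114.8663] offs [np.float64(-15.532924576814672), np.float64(22.159043598825882)] mid [ 566.30717549 -242.66654418] dir ring-mid 73.49165899595121
```

Emit:
arm_command:
  plan:
    - [1,0,0,0,0.186]
    - [1,0,0,0,0.186]
    - [1,0,0,0,0.186]
    - [1,0,0,0,0.186]
    - [1,0,0,0,0.186]
    - [1,0,0,0,0.186]
    - [1,0,0,0,0.186]
    - [1,0,0,0,0.186]
    - [1,0,0,0,0.016]
    - [1,0,0,0,0]
  newtons: 40

```text
clock: 1.35
eef_pos: [189.5, 516.2, 205.3]
eef_rot: [-3.142, 0.0, 1.29]
wrist_force: [-0.5, 0.2, -0.1]
finger_gap: 93.6
finger_force: 0.0
```

Emit:
arm_command:
  plan:
    - [1,-0.031,0.029,0,0]
    - [1,-0.031,0.029,0,0]
    - [1,-0.031,0.029,0,0]
    - [1,-0.031,0.029,0,0]
    - [1,-0.031,0.029,0,0]
    - [1,-0.031,0.029,0,0]
    - [1,-0.031,0.029,0,0]
    - [1,-0.031,0.029,0,0]
    - [1,-0.031,0.029,0,0]
    - [1,-0.031,0.029,0,0]
    - [1,-0.031,0.029,0,0]
    - [1,-0.031,0.029,0,0]
    - [1,-0.031,0.029,0,0]
    - [1,-0.031,0.029,0,0]
    - [1,-0.031,0.029,0,0]
    - [1,-0.031,0.029,0,0]
    - [1,-0.031,0.029,0,0]
    - [1,-0.031,0.029,0,0]
    - [1,-0.031,0.029,0,0]
    - [1,0,0,0,0]

```text
clock: 3.85
eef_pos: [552.9, -205.8, 204.6]
eef_rot: [-3.141, 0.0, 1.287]
wrist_force: [-0.1, 1.1, 1.0]
finger_gap: 93.7
finger_force: 0.0
```

Emit:
arm_command:
  plan:
    - [1,-0.016,0.0116,0,0]
    - [1,-0.0158,0.0116,0,0]
    - [1,0,0,0.03,0]
    - [1,0,0,0.03,0]
    - [1,0,0,0.03,0]
    - [1,0,0,0.02,0]
    - [1,0,0,0,0]

```text
clock: 4.72
eef_pos: [565.3, -239.9, 94.3]
eef_rot: [-3.139, -0.001, 1.288]
wrist_force: [-0.1, -0.3, 0.1]
finger_gap: 93.7
finger_force: 0.0
```

```bash
python3 - <<'E'
from h import *
a=snap('top')['img'][155:245,250:370]; b=snap('scene')['img'][130:220,150:270]
cv2.imwrite('pics/a2.png',np.vstack([cv2.resize(x,(400,300),interpolation=cv2.INTER_CUBIC) for x in (a,b)]))
E
```

```text
(no output)
```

View pics/a2.png

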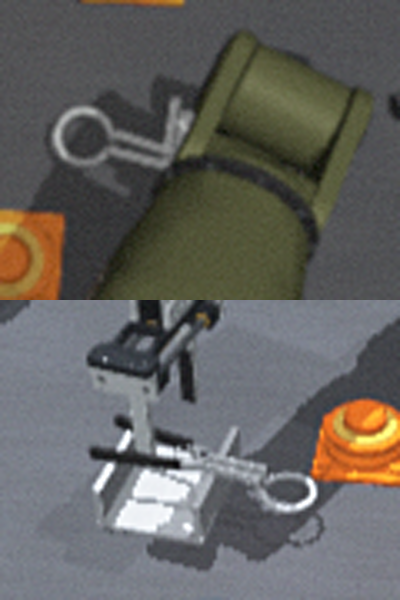

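The crop shows both fingers above the handles, with the near finger tip at about (140,455) and the far one behind it. The ring hangs free at (85,135) in the top view and (290,490) in the scene view. I'll go down and squeeze.

Emit:
arm_command:
  plan:
    - [1,-0.0024,0.0017,0.01,0]
    - [1,0,0,0.02,0]
    - [1,0,0,0.015,0]
    - [1,0,0,0.006,0]
    - [1,0,0,0,0]
  newtons: 45

```text
clock: 5.45
eef_pos: [566.9, -243.6, 44.0]
eef_rot: [-3.141, -0.0, 1.286]
wrist_force: [-0.4, 0.2, 0.1]
finger_gap: 94.4
finger_force: 0.0
```

Emit:
arm_command:
  plan:
    - [-1,0,0,0,0]
    - [-1,0,0,0,0]
    - [-1,0,0,0,0]
    - [-1,0,0,0,0]
    - [-1,0,0,0,0]
    - [-1,0,0,0,0]
    - [-1,0,0,0,0]
    - [-1,0,0,0,0]
  newtons: 45

```text
clock: 6.45
eef_pos: [567.0, -243.8, 44.6]
eef_rot: [3.141, 0.0, 1.286]
wrist_force: [0.1, -1.2, 2.9]
finger_gap: 33.3
finger_force: 45.0
```

Emit:
arm_command:
  plan:
    - [-1,0,0,-0.005,0]
    - [-1,0,0,-0.01,0]
    - [-1,0,0,-0.015,0]
    - [-1,0,0,-0.015,0]
    - [-1,0,0,-0.01,0]
    - [-1,0,0,-0.005,0]
    - [-1,0,0,0,0]

```text
clock: 7.32
eef_pos: [567.0, -243.7, 104.6]
eef_rot: [3.141, 0.0, 1.286]
wrist_force: [0.3, -0.6, -2.3]
finger_gap: 33.6
finger_force: 45.0
```

```bash
cat >> h.py <<'E'
def ringfit(c,xy,z,lo=115,S=4):
    """outline of ring hole nearest xy, cast on plane z"""
    R=rot(c); q=R.T@(np.array([*xy,z])-c['eye']); u=int(q[0]/q[2]*c['fx']+c['cx']); v=int(q[1]/q[2]*c['fy']+c['cy'])
    r=22; g=cv2.resize(c['img'][v-r:v+r,u-r:u+r].max(2),None,fx=S,fy=S,interpolation=cv2.INTER_CUBIC)
    for t in (lo-15,lo,lo+20,lo+40):
        cs,h=cv2.findContours((g>t).astype(np.uint8),cv2.RETR_CCOMP,cv2.CHAIN_APPROX_NONE)
        for k,hh in zip(cs,h[0]):
            if hh[3]>=0 and cv2.contourArea(k)>60*S*S:
                w=P(c,(k[:,0]+.5)/S-.5+[u-r,v-r],z)[:,:2].astype(np.float32); e=cv2.fitEllipse(w); print(t,np.round(e[0],1),np.round(e[1],1))
    return g
E
python3 - <<'E'
from h import *
s=manip.read_state(); p=s['eef_pos']; y=s['eef_rot'][2]; print(p,s['eef_rot'],s['finger_gap'],s['wrist_force'])
z=p[2]+19-16+1.5; ex=p[:2]+140*np.array([np.cos(y),np.sin(y)]); print('expected',ex,z)
G=[]
for n in('top','scene'):
    c=snap(n); np.savez(n+'2.npz',**c); print(n); G.append(ringfit(c,ex,z))
cv2.imwrite('pics/r3.png',cv2.resize(np.hstack(G),None,fx=2,fy=2))
E
```

```text
[ 566.97578303 -243.69767128  104.59472954] [3.14139955e+00 3.86294243e-05 1.28577458e+00] 33.631275905714716 [ 0.2800397  -0.60301218 -2.29978471]
expected [ 606.34074859 -109.34589613] 109.09472953635043
top
scene
100 [ 607.  -109.7] [44.6 49.5]
115 [ 606.7 -110.1] [46.9 51.5]
135 [ 606.  -112.7] [47.8 61. ]
```

View pics/r3.png

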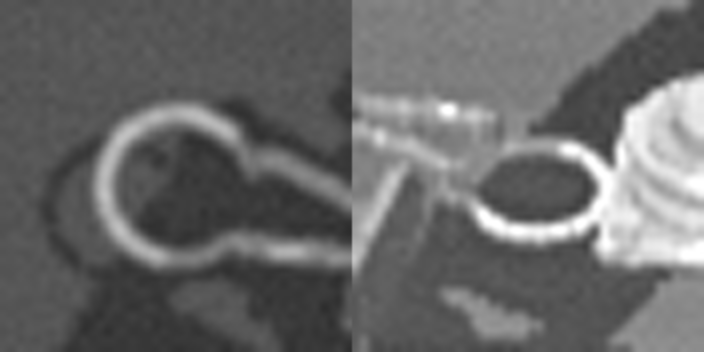

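The crop shows the ring lifted and spread with its gap open, at about (180,187) in the left (top) half and (537,190) in the right (scene) half. I'll carry it over the stub.

Emit:
arm_command:
  plan:
    - [-1,0.01,-0.0003,0,0]
    - [-1,0.02,-0.0006,0,0]
    - [-1,0.03,-0.001,0,0]
    - [-1,0.032,-0.001,0,0]
    - [-1,0.032,-0.001,0,0]
    - [-1,0.032,-0.001,0,0]
    - [-1,0.032,-0.001,0,0]
    - [-1,0.03,-0.0008,0,0]
    - [-1,0.019,-0.0006,0,0]
    - [-1,0.01,0,0,0]
    - [-1,0,0,0,0]
    - [-1,0,0,0,0]

```text
clock: 8.93
eef_pos: [629.3, -5.3, 104.4]
eef_rot: [-3.142, 0.0, 1.285]
wrist_force: [0.2, 0.1, -1.4]
finger_gap: 33.7
finger_force: 45.0
```

```bash
python3 - <<'E'
from h import *
s=manip.read_state(); p=s['eef_pos']; y=s['eef_rot'][2]; print(p,s['eef_rot'],s['finger_gap'],s['wrist_force'])
G=[]
for n in('top','scene'):
    c=snap(n); np.savez(n+'3.npz',**c); print(n)
    ex=[669,129]; G.append((lambda g:g)(None)) if 0 else None
    R=rot(c); q=R.T@(np.array([669,129,85])-c['eye']); u=int(q[0]/q[2]*c['fx']+c['cx']); v=int(q[1]/q[2]*c['fy']+c['cy']); print(u-24,v-24)
    G.append(cv2.resize(c['img'][v-24:v+24,u-24:u+24],(384,384),interpolation=cv2.INTER_CUBIC))
cv2.imwrite('pics/r4.png',np.hstack(G))
E
```

```text
[629.28368395  -5.30976697 104.41194645] [-3.14151170e+00  1.56635423e-04  1.28505106e+00] 33.74296248553133 [ 0.17113481  0.08369811 -1.39987473]
top
180 148
scene
280 171
```

View pics/r4.png

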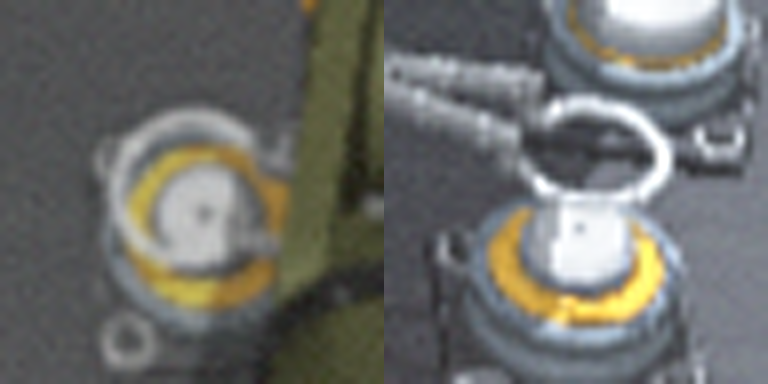

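The stub's centre dot is at (204,210) in the left (top) half and (580,228) in the right (scene) half; the ring centres are near (188,188) and (596,150). I'll fit the ring ridge in both views and triangulate.

```bash
cat >> h.py <<'E'
def ridge(c,u,v,z,skip,rmin=23,rmax=33,r0=None):
    """fit ellipse to bright ring ridge round pixel (u,v), on plane z; skip=(a,b) world deg of lugs"""
    g=cv2.GaussianBlur(c['img'].min(2).astype(np.float32),(0,0),.6); R=rot(c)
    for _ in range(4):
        o=ray(c,u,v,z); W=[]
        for a in np.radians(np.arange(0,360,5)):
            if abs((np.degrees(a)-skip[0]+180)%360-180)<skip[1]: continue
            rr=np.arange(rmin,rmax,.25); X=o+np.c_[rr*np.cos(a),rr*np.sin(a),0*rr]
            q=(X-c['eye'])@R; m=np.c_[q[:,0]/q[:,2]*c['fx']+c['cx'],q[:,1]/q[:,2]*c['fy']+c['cy']].astype(np.float32)
            s=cv2.remap(g,m[None,:,0],m[None,:,1],cv2.INTER_CUBIC)[0]; i=s.argmax()
            if 0<i<len(rr)-1: W.append(X[i,:2])
        W=np.array(W); A=np.c_[2*W,np.ones(len(W))]; w=np.ones(len(W))
        for _ in range(6):
            x=np.linalg.lstsq(A*w[:,None],w*(W**2).sum(1),rcond=None)[0]; rad=np.sqrt(x[2]+x[:2]@x[:2])
            e=np.hypot(*(W-x[:2]).T)-rad; w=1/(1+np.abs(e))
        q=R.T@(np.array([*x[:2],z])-c['eye']); u,v=q[0]/q[2]*c['fx']+c['cx'],q[1]/q[2]*c['fy']+c['cy']
    print('ridge c',x[:2].round(1),'r',rad.round(1),'n',len(W),'rms',np.median(abs(e)).round(2),'px',np.round([u,v],2)); return u,v
def tri(c1,p1,c2,p2):
    E=[];D=[]
    for c,(u,v) in((c1,p1),(c2,p2)):
        a=np.array(c['eye']);d=ray(c,u,v,0)-a;d/=np.linalg.norm(d);M=np.eye(3)-np.outer(d,d);E.append(M);D.append(M@a)
    return np.linalg.lstsq(np.vstack(E),np.hstack(D),rcond=None)[0]
E
python3 - <<'E'
from h import *
c,s=dict(np.load('top3.npz')),dict(np.load('scene3.npz'))
z=109
a=ridge(c,180+188/8-.5,148+188/8-.5,z,(253.6,60)); b=ridge(s,280+212/8-.5,171+150/8-.5,z,(253.6,50))
print('ring',tri(c,a,s,b).round(1))
def dot(c,u,v):
    g=c['img'].min(2)[v-3:v+4,u-3:u+4].astype(float); w=np.clip(np.median(g)-8-g,0,None); vv,uu=np.mgrid[-3:4,-3:4]; return u+(w*uu).sum()/w.sum(),v+(w*vv).sum()/w.sum()
a=dot(c,205,174);b=dot(s,304,199);print(a,b,'stub',tri(c,a,s,b).round(1),ray(c,*a,63).round(1),ray(s,*b,63).round(1))
E
```

```text
ridge c [668. 130.] r 29.3 n 47 rms 0.28 px [203.22 170.98]
ridge c [668.3 127.9] r 30.1 n 47 rms 0.38 px [305.27 189.51]
ring [668.  129.  108.9]
(np.float64(206.65587044534414), np.float64(174.96761133603238)) (np.float64(302.6347992351816), np.float64(197.31931166347994)) stub [665.  123.1  70.4] [667.  124.1  63. ] [656.9 124.   63. ]
```

```bash
python3 - <<'E'
from h import *
T,S=dict(np.load('top1.npz')),dict(np.load('scene1.npz'))
a=(205.06,173.8);b=(304.06,199.06)
print('dot',tri(T,a,S,b).round(1),ray(T,*a,63).round(1),ray(S,*b,63).round(1))
for n,c,(u0,u1,v0,v1) in(('top',T,(188,224,158,198)),('scene',S,(284,324,190,226))):
    im=c['img'][v0:v1,u0:u1].astype(np.float32); im=cv2.resize(im,None,fx=4,fy=4,interpolation=cv2.INTER_CUBIC)
    for t in (25,40,55):
        k=((im[...,2]-im[...,0])>t).astype(np.uint8)
        cs,_=cv2.findContours(k,cv2.RETR_EXTERNAL,cv2.CHAIN_APPROX_NONE); q=max(cs,key=cv2.contourArea)[:,0]
        q=cv2.convexHull(q)[:,0]
        w=P(c,(q+.5)/4-.5+[u0,v0],45)[:,:2].astype(np.float32); e=cv2.fitEllipse(w); print(n,t,np.round(e[0],1),np.round(e[1],1))
# stub top disc: bright, cast on z=63 (40mm dia)
    g=cv2.resize(c['img'][v0:v1,u0:u1].min(2),None,fx=4,fy=4,interpolation=cv2.INTER_CUBIC)
    for t in (150,165,180):
        cs,_=cv2.findContours((g>t).astype(np.uint8),cv2.RETR_EXTERNAL,cv2.CHAIN_APPROX_NONE); q=max(cs,key=cv2.contourArea)[:,0]
        w=P(c,(q+.5)/4-.5+[u0,v0],63)[:,:2].astype(np.float32); e=cv2.fitEllipse(w); print(n,'disc',t,np.round(e[0],1),np.round(e[1],1))
E
```

```text
dot [669.8 128.6  67.2] [670.9 129.8  63. ] [665.3 128.6  63. ]
top 25 [668.7 129.3] [75.3 75.7]
top 40 [668.8 129.3] [73.7 74.2]
top 55 [668.7 129.3] [72.4 72.6]
top disc 150 [668.6 129.1] [39.8 40.1]
top disc 165 [668.7 129.3] [36.5 37.2]
top disc 180 [668.6 129.4] [31.8 33. ]
scene 25 [667.3 128.2] [75.9 79.6]
scene 40 [667.6 128.4] [75.2 77.7]
scene 55 [667.5 128.3] [74.3 77.4]
scene disc 150 [687.8 125.6] [88.1 89. ]
scene disc 165 [687.9 125.7] [86.1 86.8]
scene disc 180 [683.1 117.1] [56.8 85.6]
```

Emit:
arm_command:
  plan:
    - [-1,0,0,0.006,0]
    - [-1,0,0,0.012,0]
    - [-1,0,0,0.012,0]
    - [-1,0,0,0.008,0]
    - [-1,0,0,0.003,0]
    - [-1,0,0,0,0]
    - [-1,0,0,0,0]

```text
clock: 9.9
eef_pos: [629.6, -4.6, 63.8]
eef_rot: [3.141, -0.0, 1.286]
wrist_force: [-0.2, -0.1, -2.2]
finger_gap: 33.5
finger_force: 45.0
```

```bash
python3 - <<'E'
from h import *
s=manip.read_state(); p=s['eef_pos']; print(p,s['eef_rot'],s['wrist_force'],s['moment'])
z=p[2]+2.5+1; t=snap('top'); c=snap('scene')
ridge_pts=[]
for n,k in(('top',t),('scene',c)):
    R=rot(k); q=R.T@(np.array([668.5,129,z])-k['eye']); u,v=q[0]/q[2]*k['fx']+k['cx'],q[1]/q[2]*k['fy']+k['cy']
    ridge_pts.append(ridge(k,u,v,z,(253.6,60),25,33))
print(tri(t,ridge_pts[0],c,ridge_pts[1]))
G=[cv2.resize(t['img'][150:198,182:230],(384,384),interpolation=cv2.INTER_CUBIC),cv2.resize(c['img'][176:224,280:328],(384,384),interpolation=cv2.INTER_CUBIC)]
cv2.imwrite('pics/r5.png',np.hstack(G))
E
```

```text
[629.6228409   -4.60041481  63.83199029] [ 3.14096321e+00 -1.16337442e-04  1.28582323e+00] [-0.17203073 -0.06151621 -2.22730507] [-0.09579962  0.07907836  0.00847034]
ridge c [669.  130.5] r 30.2 n 48 rms 0.2 px [204.65 174.  ]
ridge c [665.5 131.2] r 27.7 n 46 rms 0.61 px [304.96 198.21]
[668.34804532 130.49357136  69.90173896]
```

View pics/r5.png

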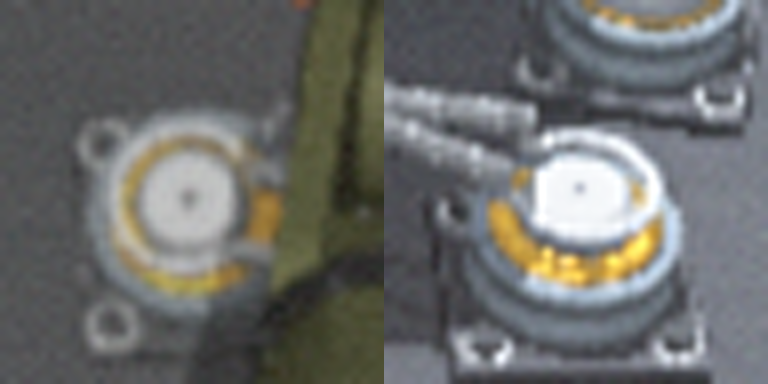

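The top half shows the ring concentric round the stub to about 1 mm, with the ring near (190,192) and the dot at (188,198). The scene half shows the ring just over the stub top at about (600,185). I'll nudge back 0.8 mm and go down slowly.

Emit:
arm_command:
  plan:
    - [-1,-0.0008,0,0,0]
    - [-1,0,0,0.003,0]
    - [-1,0,0,0.003,0]
    - [-1,0,0,0.002,0]
    - [-1,0,0,0,0]

```text
clock: 10.62
eef_pos: [629.1, -5.3, 55.2]
eef_rot: [-3.141, 0.0, 1.286]
wrist_force: [-0.1, 0.1, -2.0]
finger_gap: 33.6
finger_force: 45.0
```

Emit:
arm_command:
  plan:
    - [-1,0,0,0.002,0]
    - [-1,0,0,0.002,0]
    - [-1,0,0,0,0]

```text
clock: 11.0
eef_pos: [629.1, -5.3, 51.2]
eef_rot: [-3.141, 0.0, 1.286]
wrist_force: [0.6, 0.1, -1.6]
finger_gap: 33.4
finger_force: 45.0
```

No side force so far. I'll continue in small steps.

Emit:
arm_command:
  plan:
    - [-1,0,0,0.002,0]
    - [-1,0,0,0.001,0]
    - [-1,0,0,0,0]
    - [-1,0,0,0,0]

```text
clock: 11.5
eef_pos: [629.2, -5.3, 48.5]
eef_rot: [3.142, -0.0, 1.286]
wrist_force: [0.6, -0.2, -2.3]
finger_gap: 33.0
finger_force: 45.0
```

Emit:
arm_command:
  plan:
    - [-1,0,0,0.001,0]
    - [-1,0,0,0,0]
    - [-1,0,0,0,0]

```text
clock: 11.88
eef_pos: [629.2, -5.3, 47.4]
eef_rot: [-3.142, 0.0, 1.286]
wrist_force: [0.1, 0.5, -2.3]
finger_gap: 33.5
finger_force: 45.0
```

Emit:
arm_command:
  plan:
    - [-1,0,0,0.0007,0]
    - [-1,0,0,0,0]
    - [-1,0,0,0,0]

```text
clock: 12.25
eef_pos: [629.2, -5.4, 46.8]
eef_rot: [3.142, -0.0, 1.286]
wrist_force: [0.4, -0.6, -1.5]
finger_gap: 33.6
finger_force: 45.0
```

Emit:
arm_command:
  plan:
    - [-1,0,0,0.0006,0]
    - [-1,0,0,0,0]
    - [-1,0,0,0,0]

```text
clock: 12.62
eef_pos: [629.2, -5.4, 46.2]
eef_rot: [-3.142, 0.0, 1.286]
wrist_force: [-0.1, -1.2, -1.8]
finger_gap: 33.4
finger_force: 45.0
```

Emit:
arm_command:
  plan:
    - [-1,0,0,0.0004,0]
    - [-1,0,0,0,0]
    - [-1,0,0,0,0]

```text
clock: 13.0
eef_pos: [629.2, -5.4, 45.8]
eef_rot: [3.142, -0.0, 1.286]
wrist_force: [-0.5, -0.6, -1.7]
finger_gap: 33.6
finger_force: 45.0
```

```bash
python3 - <<'E'
from h import *
F=[]
for i in range(4):
    snap('top'); s=manip.read_state(); F.append(np.r_[s['wrist_force'],s['moment']])
print(np.mean(F,0).round(2),s['eef_pos'],s['eef_rot'])
E
```

```text
[ 0.05 -0.04 -2.36 -0.16  0.08 -0.  ] [629.18474026  -5.3307924   45.76197301] [-3.14158687e+00  3.79372388e-06  1.28581638e+00]
```

Emit:
arm_command:
  plan:
    - [-1,0,0,0.0004,0]
    - [-1,0,0,0,0]
    - [-1,0,0,0,0]

```text
clock: 13.58
eef_pos: [629.2, -5.4, 45.4]
eef_rot: [3.142, -0.0, 1.286]
wrist_force: [-0.1, -0.4, -1.9]
finger_gap: 33.6
finger_force: 45.0
```

```bash
cat > f.py <<'E'
from h import *
F=[]
for i in range(4):
    snap('top'); s=manip.read_state(); F.append(np.r_[s['wrist_force'],s['moment']])
print(np.mean(F,0).round(2),s['eef_pos'],s['eef_rot'],s['clock'])
E
python3 f.py
```

```text
[ 0.02  0.06 -2.03 -0.13  0.07  0.03] [629.18382413  -5.3574587   45.35771264] [-3.14158343e+00  8.32556024e-06  1.28582024e+00] 13.775
```

Emit:
arm_command:
  plan:
    - [-1,0,0,0.0004,0]
    - [-1,0,0,0,0]
    - [-1,0,0,0,0]

```text
clock: 14.15
eef_pos: [629.2, -5.4, 45.0]
eef_rot: [3.142, 0.0, 1.286]
wrist_force: [-0.1, -0.7, -0.9]
finger_gap: 33.4
finger_force: 45.0
```

```bash
python3 f.py
```

```text
[-0.12 -0.63 -1.07 -0.14  0.1   0.01] [629.20728642  -5.35903729  44.98610115] [3.14152675e+00 1.78520157e-05 1.28583264e+00] 14.35
```

Emit:
arm_command:
  plan:
    - [-1,0,0,0.0004,0]
    - [-1,0,0,0,0]
    - [-1,0,0,0,0]

```text
clock: 14.72
eef_pos: [629.2, -5.4, 44.6]
eef_rot: [3.142, -0.0, 1.286]
wrist_force: [-0.6, -0.6, 0.1]
finger_gap: 33.2
finger_force: 45.0
```

```bash
python3 f.py
```

```text
[-0.23 -1.16 -0.55 -0.17  0.11 -0.01] [629.2061006   -5.35557263  44.56629842] [3.14153682e+00 2.65795612e-06 1.28580582e+00] 14.925
```

Emit:
arm_command:
  plan:
    - [-1,0,0,-0.0008,0]
    - [-1,0,0,0,0]
    - [-1,0,0,0,0]
    - [-1,0,0,0,0]

```text
clock: 15.42
eef_pos: [629.2, -5.3, 45.3]
eef_rot: [-3.142, -0.0, 1.286]
wrist_force: [0.8, -0.0, -0.9]
finger_gap: 33.1
finger_force: 45.0
```

```bash
python3 f.py; python3 - <<'E'
from h import *
t=snap('top'); c=snap('scene')
p=(ridge(t,*((204.7,175.5)),48,(253.6,65),25,33))
G=[cv2.resize(t['img'][150:198,182:230],(384,384),interpolation=cv2.INTER_CUBIC),cv2.resize(c['img'][176:224,270:318],(384,384),interpolation=cv2.INTER_CUBIC)]
cv2.imwrite('pics/r6.png',np.hstack(G))
E
```

```text
[ 0.44  0.21 -1.65 -0.07  0.03 -0.  ] [629.15878781  -5.33935671  45.31414916] [-3.14151795e+00  9.86004450e-06  1.28584850e+00] 15.625
ridge c [667.9 130. ] r 29.4 n 34 rms 0.19 px [205.48 175.78]
```

View pics/r6.png

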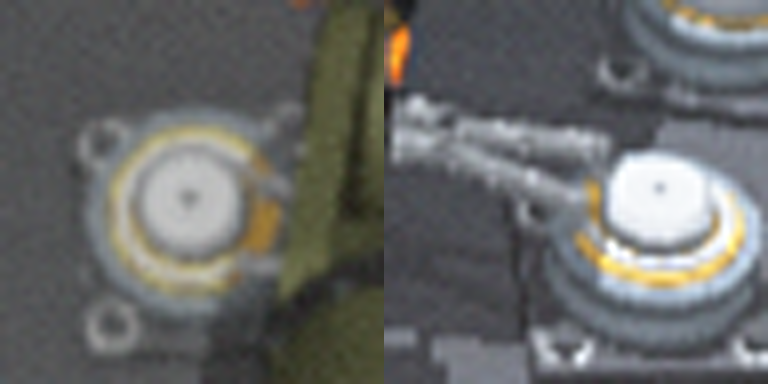

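The ring lies flat and concentric round the stub, just above the bronze washer: top half centre near (188,200), scene half near (660,205). The lugs are spread and the washer force is about 0.5 N. I'll hand it in.

```bash
python3 -c "
from cell import ticket
print(ticket.sign_off())"
```

```text
the job is handed in; nothing more can be done
None
```

The job is handed in: the arm is still squeezing the pliers at 45 N, and the spread ring lies level round the groove of the bare axle, just on or above the washer with about 0.5 N on it; the sign-off returned no verdict.

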